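# Latch the hot-pen bay's gate open

## Task

Open the yellow gate of the hot-pen bay and leave it latched open: lift the steel latch bar by its red sloping tab over the dark catch, push the gate inwards with the bar held up until it is past the red lip of the hold-open catch, and let the bar drop behind the lip so that it alone holds the gate against its closing spring. Ease it along without ramming anything, and leave the loose things around where they are.

Things in the scene. Friction and masses are not known exactly. Their poses are not given: they have to be found in the camera images.
- bay: The hot-pen bay, an enclosure fixed to the table (fences 63 mm high, base plate 6 mm thick). Origin: at table level under the gate's vertical hinge axis (round post, 108 mm high). x points into the bay, square to the closed gate (yaw about 1: ahead and to the robot's left); z up. Base plate x -65 to 295, y -255 to 40 mm. The closed gate runs from the hinge along -y. Pen and stand are fixed.
- closed_catch (a point): Middle of the top of the closed-position catch, a square dark steel post (12 mm in x, 20 mm in y, top z = 90 mm) just behind the bar's nose, at (3, -175, 90) mm in the bay's frame. It keeps the lowered bar, and so the gate, from going inwards; a gate that springs back with the bar down stops on its inner face, at 0.15 rad. A lower cheek (top z = 72 mm) stands before the nose. Axes as the bay's.
- gate (a joint): Gate angle, rad: 0 closed, positive inwards (counterclockwise from above: free end from -y towards +x of the bay), limit 1.35; never outwards. Yellow sheet, 10 mm thick, centred on the hinge plane, 14 to 150 mm from the hinge axis, z = 15 to 100 mm. A spring closes it (0.07 N m at 0, 0.2 N m at 1.1 rad).
- bar (a joint): Latch bar's angle on the gate, rad: 0 level (rests on a pin), positive = nose up, end stop 0.30; falls by its weight (1.6 to 2.9 N at the tab). Steel bar 174 x 14 x 8 mm on the gate's outer face, centre line 12 mm outside the hinge plane, z = 85 mm, pivot 30 mm from the hinge axis, nose end 192 mm from it. About 0.09 rad lifts the nose over either catch.
- lift_tab (a point): Centre of the bar's red lifting tab: plate 46 mm wide (along the bar) x 42 x 4 mm, sloping 45 deg outwards and up from the bar's lower front edge, so a finger tilted 45 deg fits flush under it. At rest at (-30, -125, 94) mm in the bay's frame; inner edge z = 79, outer edge z = 109 mm. Below it only the gate's flat face (x = -5 mm). Axes: x across the gate inwards, -y to the nose, z up.
- bar_nose (a point): Middle of the bar's section near its nose, 175 mm from the hinge axis; at (-12, -175, 85) mm in the bay's frame at rest. Axes as for the tab.
- holdopen_notch (a point): Where bar_nose is when the bar lies mid-notch in the hold-open catch, on an arm clamped firmly at a gate angle of 0.95 to 1.15 rad. x points along the swing. 20 mm notch: before it a red square lip (12 mm thick, top z = 90 mm, far face 10 mm before this point), which a raised bar passes over; behind it a dark stop (top z = 132 mm, 10 mm beyond). The spring pulls the dropped bar against the lip.
- spool_tan: Spool of tan thread, diameter 29 mm, 42 mm high, stands on the table to the left of the bay; origin at the centre of its foot. Leave it alone.
- spool_black: Spool of black thread, diameter 29 mm, 42 mm high, stands inside the bay near the back; origin at the centre of its foot. Leave it alone.
- gold_compact: Flat round gold tin, diameter 69 mm, 18 mm high, on the table in front; origin at the centre of its underside. Leave it alone.
- match_box: Red matchbox, 36 x 53 x 16 mm, on the table in front; origin at the centre of its underside. Leave it alone.
- eraser: Blue and white eraser, 22 x 52 x 13 mm, on the table in front; origin at the centre of its underside. Leave it alone.

How it is judged:
On the way, in this order (a step that is already met when the one before it is completed fails the run):
1. the bar is lifted clear of the closed-position catch while the gate is still shut (value of joint bar above 0.085 rad and value of joint gate below 0.08 rad), for 0.05 s.
2. the gate is swung inwards (value of joint gate above 0.5 rad), for 0.05 s.
At the end, for the whole second after the job is handed in: the gate stands open and still, with the bar dropped fully (within 0.03 rad of level) into the hold-open catch (bar_nose within 11 mm of holdopen_notch, horizontally), held by the catch alone (horizontal distance between bar_nose and holdopen_notch below 0.011 m and value of joint bar below 0.03 rad and velocity of joint gate between -0.05 and 0.05 rad/s); the robot touches nothing.
It fails at once if the bay, gate, bar or catch is rammed (more than 40 N) (contact force between any of the fingers, the arm and bay above 40 N).
It fails at once if a thing standing around is shifted by more than 20 mm (distance of any of spool_tan, spool_black, gold_compact, match_box, eraser from where it was at the start of the episode above 0.02 m).
It also fails if it takes over 48 s, if anything falls off the work surface, if the arm or the gripper's body presses on something with over 40 N, if the wrist force passes 120 N, or if a joint passes its speed limit or range.

## Robot

A 6-joint arm with a two-finger parallel gripper is mounted at the origin on a cart in front of the work surface, level with it; the furniture and walls round the work are solid. World frame = base frame: x ahead of the robot, y to its left, z up, the work surface at z = 0. Lengths are in m, angles in rad, forces in N, time in s.
With the tool pointing down it reaches from about 0.4 to 0.925 m from the base axis. Payload 3.4 kg.
Tool frame: the origin (TCP) lies at the very end of the fingers, on their centre line; the grasp point (between the pads) lies 19 mm behind it; z points along the fingers, y is the line along which they close (so a half turn about z gives the same grasp; the last joint's range is limited). The gripper opens to 85 mm and grips with 20 to 120 N. Pads are 22 mm wide; open, the fingers measure 114 mm over their backs; the gripper's body (76 mm by 85 mm) begins 54 mm behind the grasp point. The pads swing forward as they close: fully open they stand 13 mm farther back than shut.
Start: joints at [-0.073, 0.307, 1.506, -0, 1.328, -0.073], TCP at [0.575, -0, 0.231] pointing down, gripper open.
Joint ranges: [-3.12, 3.12], [-1.05, 2.28], [0.14, 2.33], [-1.42, 4.57], [0.1, 2.73], [-2.68, 2.68]. Speed limits (rad/s): [2.57, 2.57, 3.14, 3.14, 3.14, 3.14].

## Interface

Orientations are given as a rotation vector (axis times angle).
In Python, from rig import manip, vision, boxes_of, masks_of gives the robot as it stands.
- The arm moves only by the shell command python3 -m crank 'ROWS'. ROWS is JSON, a list of rows, each a list of 7 numbers: the turn, a rotation vector about the tool's x, y, z in degrees, then the shift along the tool's x, y, z in mm, then the closure, from -1 (fully open) to 1 (shut). In form: [[wx, wy, wz, x, y, z, jaw], ...]. A call has 1 to 12 rows; each row shifts and turns the commanded pose from where the row before left it, along the tool's axes as they then stand; what a row does not reach is not made up. A row lasts 1/10 s, in which the tool goes at most 50 mm and 8.59 degrees, less where a joint would pass 70% of its speed; a pose out of reach is approached as far as the arm can. A call with a gripper value outside its range is refused whole. The fingers move at their own pace and stop on an object; the grip force is fixed at half the most. Time passes only in rows, so rows that do not move let the fingers close. It gives the time, the measured TCP pose, the force, the opening and the grip force at its end, in the units of the state.
- manip.sense(): the state, without advancing time (a new reading comes with each control period).
- vision.capture(name): name is "scene" or "side" or "wrist"; returns the picture (420x560x3 uint8, red, green, blue); there is no depth.
- vision.get_calibration(name): a dict with "fx", "fy", "cx", "cy" (pixels), "rvec" (rotation vector, rad) and "tvec" (3), from world to camera coordinates, as OpenCV has them. Camera axes: x right, y down, z forward; pixel columns grow to the right and rows downward; lengths in m; the calibration is good to about 2 mm. A picture is of the moment at which its call begins: read the wrist's pose just before it. get_calibration takes no time and is no camera call; for the wrist camera it gives the pose at the moment of the call.
- manip.job_done(): hands the job in; it is judged then, once.
Trained networks look in the newest picture that a camera, given by its name, has taken for a name from the list of things; names that differ only in an ending like _2 or _b are one class to them, and where a whole thing is asked for, a point or a joint stands for the part that bears it (a point fixed in the world has none). Each returns a list of dicts, best first, with "confidence" (0 to 1); they miss things now and then, are a little off and sometimes report something else, mostly with a low value. They report only what shows in the picture. A call takes as long as a camera call.
- boxes_of(camera, label): "xyz" ([x, y, z] in m, in the coordinates of the camera as it stood for that picture, good to about 4 mm: the middle of the surface that is visible of it).
- masks_of(camera, label): "mask" (420x560 bool, what is visible of it).
The state is a dict: "clock": time; "q": joint angles; "joint_vel": joint speeds; "joint_torque": joint torques, N m; "tcp_pos": TCP position; "tool_rot": TCP orientation; "ft_force": force on the tool from outside, world axes, zero at the start; "moment": the same for the moment, N m; "finger_gap": finger opening in m; "gripper_force": force on a finger pad.
Only numpy, scipy, OpenCV 4.12 (cv2) and the standard library are available. Lean on these libraries where they do the work, as an engineer would, in place of code of your own. Each camera call takes 0.05 s, during which the arm holds its last target. There are 200 camera calls.

## Working session

There is one attempt and no reset: what is moved stays moved. The work goes in short steps, Python scripts to look and compute and a shell command to move; the robot and the scene stay as the last step left them, time stands still between calls to the robot, and variables do not carry over. Pictures are saved under pics/ and viewed, at most 10 in all, crops included, and the job is handed in when it is done.

```bash
mkdir -p pics; cat > h.py <<'E'
import numpy as np, cv2
from scipy.spatial.transform import Rotation as R
from rig import manip, vision, boxes_of, masks_of
def cap(cam,fn=None):
    im=vision.capture(cam)
    if fn: cv2.imwrite('pics/'+fn,im[:,:,::-1])
    return im,vision.get_calibration(cam)
def c2w(c,p): return R.from_rotvec(c['rvec']).inv().apply(np.array(p)-c['tvec'])
def proj(c,P):
    p=R.from_rotvec(c['rvec']).apply(P)+np.ravel(c['tvec'])
    return np.stack([c['fx']*p[...,0]/p[...,2]+c['cx'],c['fy']*p[...,1]/p[...,2]+c['cy']],-1)
E
python3 - <<'E'
from h import *
ims=[]
for cam in ['scene','side']:
    im,c=cap(cam,cam+'0.png'); ims.append(im)
    print(cam,'campos',c2w(c,[0,0,0]).round(3))
    for l in ['bay','gate','bar','lift_tab','bar_nose','closed_catch','holdopen_notch','spool_tan','gold_compact','match_box','eraser']:
        try:
            for d in boxes_of(cam,l)[:2]: print(l,round(d['confidence'],2),c2w(c,d['xyz']).round(3))
        except Exception as e: print(l,e)
s=manip.sense(); print(s['clock'],s['tool_rot'])
E
```

```text
scene campos [-0.018 -0.317  0.8  ]
bay 0.66 [ 0.611 -0.056  0.003]
gate 0.67 [ 0.532 -0.115  0.085]
gate 0.66 [0.387 0.099 0.016]
bar 0.82 [ 0.544 -0.147  0.097]
lift_tab 0.79 [ 0.55  -0.144  0.091]
bar_nose 0.57 [ 0.549 -0.148  0.091]
closed_catch 0.76 [ 0.611 -0.049  0.005]
holdopen_notch 0.73 [ 0.614 -0.017  0.019]
spool_tan 0.49 [0.426 0.337 0.034]
gold_compact 0.73 [0.374 0.207 0.015]
match_box 0.67 [0.383 0.098 0.021]
eraser 0.85 [ 0.363 -0.213  0.014]
eraser 0.39 [ 0.614 -0.05   0.009]
side campos [0.306 1.184 0.502]
bay 0.62 [ 0.622 -0.01   0.034]
gate 0.94 [ 0.541 -0.112  0.074]
gate 0.37 [ 0.618 -0.011  0.036]
lift_tab 0.32 [0.378 0.23  0.017]
bar_nose 0.67 [ 0.621 -0.008  0.032]
bar_nose 0.47 [ 0.56  -0.168  0.097]
closed_catch 0.82 [ 0.619 -0.008  0.037]
holdopen_notch 0.58 [0.625 0.011 0.064]
spool_tan 0.81 [0.431 0.36  0.028]
gold_compact 0.71 [0.377 0.234 0.016]
match_box 0.75 [0.387 0.118 0.016]
eraser 0.38 [ 0.62  -0.012  0.037]
1.2 [2.22142690e+00 2.22145555e+00 2.06883034e-05]
```

View pics/scene0.png

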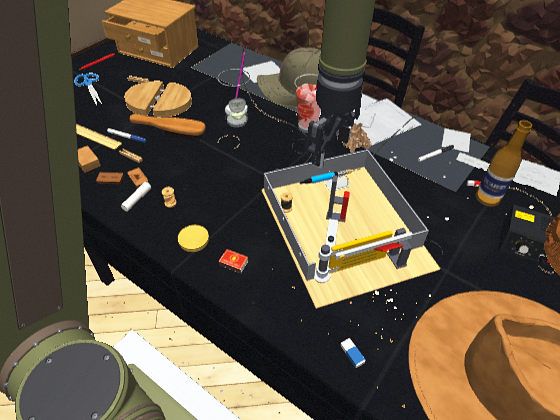

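View pics/side0.png

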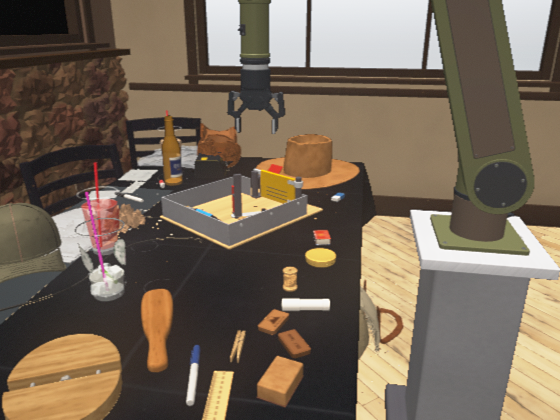

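```bash
python3 - <<'E'
import cv2
a=cv2.imread('pics/scene0.png')[140:315,245:445]; b=cv2.imread('pics/side0.png')[160:250,155:335]
cv2.imwrite('pics/sc.png',cv2.resize(a,None,fx=3.4,fy=3.4,interpolation=cv2.INTER_CUBIC))
cv2.imwrite('pics/si.png',cv2.resize(b,None,fx=4.4,fy=4.4,interpolation=cv2.INTER_CUBIC))
E
```

```text
(no output)
```

View pics/sc.png

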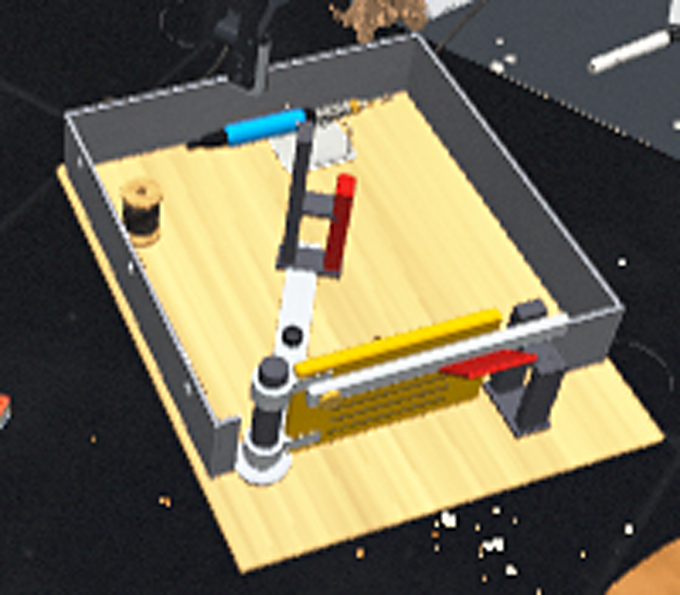

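View pics/si.png

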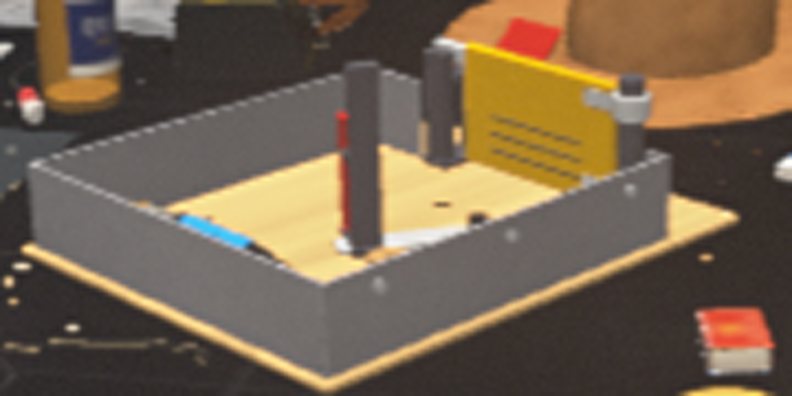

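```bash
cat >> h.py <<'E'
def bayT(p): # x,y,yaw -> function bay mm -> world m
    return lambda B: R.from_euler('z',p[2]).apply(np.array(B,float)/1000)+[p[0],p[1],0]
E
python3 - <<'E'
from h import *
from scipy.optimize import least_squares
cs,cd=vision.get_calibration('scene'),vision.get_calibration('side')
o=np.array
S=[((-65,40,6),(243,571)),((-65,-255,6),(664,436)),((295,40,6),(58,170)),((0,0,108),(272,368)),((0,-150,100),(499,316)),((-12,-192,89),(566,320))]
D=[((295,40,6),(325,388)),((-65,40,6),(738,215)),((295,-255,6),(24,250)),((0,0,108),(632,78)),((0,-150,100),(466,46))]
su=o([s[1] for s in S])/3.4+[245,140]; du=o([s[1] for s in D])/4.4+[155,160]
def f(p):
    T=bayT(p)
    return np.r_[(proj(cs,T([s[0] for s in S]))-su).ravel(),(proj(cd,T([s[0] for s in D]))-du).ravel()]
r=least_squares(f,[.47,-.04,1.],loss='soft_l1'); print(r.x.round(4)); print(r.fun.reshape(-1,2).round(1))
T=bayT(r.x)
for n,b in dict(tab=(-30,-125,94),nose=(-12,-175,85),hinge=(0,0,0)).items(): print(n,T(b).round(4))
# lip top midpoints
for g in (.95,1.0,1.05,1.1,1.15):
    G=R.from_euler('z',g).apply
    L=G([(-28,-175,90),(-28,-160,90),(-28,-190,90),(-22,-175,90),(-34,-175,90),(14,-175,132)])
    print(g,((proj(cs,T(L))-[245,140])*3.4).round(0).tolist(),((proj(cd,T(L))-[155,160])*4.4).round(0).tolist())
    print(T(G([(-28,-125,94),(-12,-175,85)])).round(3).tolist())
E
```

```text
[ 0.4707 -0.0723  0.9859]
[[-1.  -0.4]
 [ 0.4  0.3]
 [-1.2 -1.5]
 [ 0.5 -0.9]
 [ 0.4 -1.9]
 [ 0.3 -0.5]
 [ 0.9 -0.7]
 [ 0.7 -0.3]
 [ 0.3 -1.2]
 [ 0.4 -0.6]
 [ 0.7 -1. ]]
tab [ 0.5584 -0.1663  0.094 ]
nose [ 0.61   -0.1789  0.085 ]
hinge [ 0.4707 -0.0723  0.    ]
0.95 [[369.0, 189.0], [365.0, 205.0], [373.0, 174.0], [360.0, 187.0], [378.0, 191.0], [313.0, 130.0]] [[356.0, 104.0], [380.0, 103.0], [333.0, 106.0], [357.0, 107.0], [355.0, 102.0], [361.0, 60.0]]
[[0.597, -0.054, 0.094], [0.638, -0.021, 0.085]]
1.0 [[356.0, 185.0], [353.0, 201.0], [359.0, 170.0], [347.0, 184.0], [365.0, 187.0], [300.0, 128.0]] [[356.0, 109.0], [379.0, 107.0], [332.0, 111.0], [357.0, 112.0], [354.0, 106.0], [364.0, 64.0]]
[[0.596, -0.048, 0.094], [0.636, -0.013, 0.085]]
1.05 [[343.0, 182.0], [341.0, 198.0], [345.0, 166.0], [334.0, 180.0], [352.0, 183.0], [286.0, 127.0]] [[356.0, 113.0], [379.0, 111.0], [333.0, 115.0], [358.0, 116.0], [354.0, 110.0], [368.0, 68.0]]
[[0.595, -0.041, 0.094], [0.632, -0.005, 0.085]]
1.1 [[330.0, 179.0], [329.0, 195.0], [331.0, 163.0], [321.0, 178.0], [339.0, 180.0], [272.0, 126.0]] [[357.0, 118.0], [380.0, 115.0], [334.0, 120.0], [360.0, 120.0], [355.0, 115.0], [373.0, 72.0]]
[[0.593, -0.035, 0.094], [0.629, 0.003, 0.085]]
1.15 [[317.0, 176.0], [317.0, 192.0], [317.0, 160.0], [308.0, 175.0], [326.0, 177.0], [259.0, 125.0]] [[359.0, 122.0], [382.0, 119.0], [336.0, 125.0], [362.0, 125.0], [356.0, 119.0], [378.0, 76.0]]
[[0.591, -0.029, 0.094], [0.625, 0.011, 0.085]]
```

```bash
python3 -m crank '[[0,0,0,-30,-6,0,1],[0,0,0,-35,-8,0,1],[0,0,0,-35,-8,0,1],[0,0,0,-35,-8,0,1],[0,0,0,-35,-8,0,1],[0,0,6.7,-35,-8,0,1],[0,0,6.7,0,0,0,1],[0,0,6.7,0,0,0,1],[0,0,6.7,0,0,0,1],[0,0,6.7,0,0,0,1]]' && python3 -m crank '[[0,5,0,0,0,0,1],[0,7.5,0,0,0,0,1],[0,7.5,0,0,0,0,1],[0,7.5,0,0,0,0,1],[0,7.5,0,0,0,0,1],[0,7.5,0,0,0,0,1],[0,2.5,0,0,0,0,1],[0,0,0,0,0,0,1],[0,0,0,0,0,0,1]]'
cat >> h.py <<'E'
P=[0.4707,-0.0723,0.9859]
def toolgoal(bay, g=0., tilt=45, p=None):
    """delta in tool axes (deg, mm) from current to goal tip at bay mm (in frame of gate at angle g)"""
    p=P if p is None else p
    s=manip.sense(); Rt=R.from_rotvec(s['tool_rot'])
    pos=bayT(p)(R.from_euler('z',g).apply(bay))
    Z=R.from_euler('z',p[2]+g).as_matrix(); a=np.radians(tilt)
    z=Z@[np.sin(a),0,-np.cos(a)]; y=Z@[0,-1.,0]; G=R.from_matrix(np.c_[np.cross(y,z),y,z])
    d=Rt.inv().apply(pos-s['tcp_pos'])*1000
    cur=R.from_euler('z',p[2]+g).inv().apply(s['tcp_pos']-np.array([p[0],p[1],0]))*1000
    print('clk',s['clock'],'tip in frame',cur.round(1),'turn',np.degrees((Rt.inv()*G).as_rotvec()).round(1),'shift',d.round(1),'F',np.round(s['ft_force'],1))
E
python3 - <<'E'
from h import *
toolgoal([-85,-125,125])
print(manip.sense()['q'])
im,c=cap('wrist','w1.png')
for l in ['gate','bar','lift_tab','bar_nose']:
    for d in boxes_of('wrist',l)[:2]: 
        w=c2w(c,d['xyz']); print(l,round(d['confidence'],2),w.round(3), (R.from_euler('z',-P[2]).apply(w-[P[0],P[1],0])*1000).round(0))
E
```

```text
clock: 2.2
tcp_pos: [0.5289, -0.2053, 0.2313]
tool_rot: [-2.771, -1.479, -0.0]
ft_force: [-0.3, -0.0, -0.4]
finger_gap: 0.0002
gripper_force: 0.0
clock: 3.1
tcp_pos: [0.529, -0.2055, 0.2311]
tool_rot: [-2.299, -1.234, -0.951]
ft_force: [0.7, 0.0, -0.8]
finger_gap: -0.0001
gripper_force: 0.0
clk 3.1 tip in frame [ -78.8 -122.1  231.1] turn [ 0.   0.1 -0. ] shift [-79.3   2.9  70.8] F [ 0.7  0.  -0.8]
[-0.90851473  0.40484764  1.65647328  0.74230417  1.43503753 -0.56549365]
gate 0.97 [ 0.538 -0.119  0.095] [ -1. -82.  95.]
bar 0.78 [ 0.554 -0.141  0.089] [ -12. -107.   89.]
lift_tab 0.91 [ 0.552 -0.143  0.09 ] [ -14. -107.   90.]
bar_nose 0.62 [ 0.556 -0.144  0.091] [ -13. -111.   91.]
bar_nose 0.35 [ 0.538 -0.12   0.098] [ -2. -83.  98.]
```

View pics/w1.png

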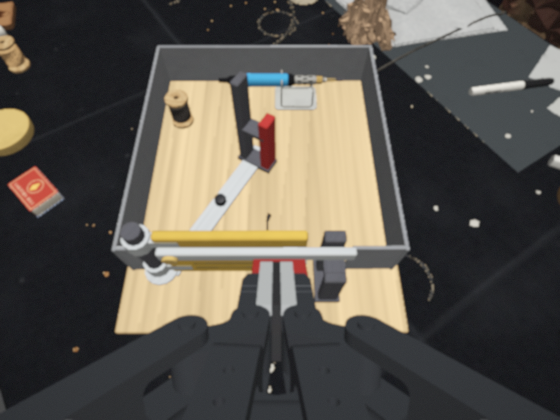

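```bash
python3 - <<'E'
from h import *
from scipy.optimize import least_squares
c=vision.get_calibration('wrist'); o=np.array
S=[((0,0,108),(133,231)),((-65,40,6),(117,331)),((-65,-255,6),(408,329)),((0,-150,100),(307,235)),((-12,-192,92),(356,252)),((3,-175,90),(334,238))]
u=o([s[1] for s in S])
f=lambda p:(proj(c,bayT(p)([s[0] for s in S]))-u).ravel()
r=least_squares(f,P); print(r.x.round(4)); print(r.fun.reshape(-1,2).round(1)); print('with P',f(P).reshape(-1,2).round(1).tolist())
for g in (.95,1,1.05,1.1):
    L=R.from_euler('z',g).apply([(-34,-175,90),(-22,-175,90),(-28,-160,90),(-28,-190,90),(10,-165,132),(10,-185,132)])
    print(g,proj(c,bayT(P)(L)).round(0).tolist())
E
python3 -c "
import cv2
a=cv2.imread('pics/w1.png')[60:270,110:370]
cv2.imwrite('pics/w1c.png',cv2.resize(a,None,fx=2.8,fy=2.8,interpolation=cv2.INTER_CUBIC))"
```

```text
[ 0.4732 -0.0699  0.9895]
[[-2.3 -0.6]
 [-2.5  1.2]
 [ 0.4  2.7]
 [ 1.6 -0.9]
 [ 1.  -1.4]
 [ 1.7 -2.3]]
with P [[-4.0, 3.1], [-4.2, 4.6], [0.1, 7.2], [0.8, 3.4], [0.6, 3.0], [1.1, 1.8]]
0.95 [[283.0, 134.0], [273.0, 128.0], [269.0, 140.0], [286.0, 122.0], [240.0, 90.0], [252.0, 78.0]]
1 [[277.0, 129.0], [267.0, 124.0], [264.0, 136.0], [279.0, 117.0], [233.0, 87.0], [245.0, 75.0]]
1.05 [[270.0, 124.0], [261.0, 120.0], [258.0, 132.0], [273.0, 113.0], [225.0, 84.0], [236.0, 72.0]]
1.1 [[264.0, 120.0], [254.0, 116.0], [252.0, 128.0], [265.0, 109.0], [218.0, 82.0], [228.0, 69.0]]
```

View pics/w1c.png

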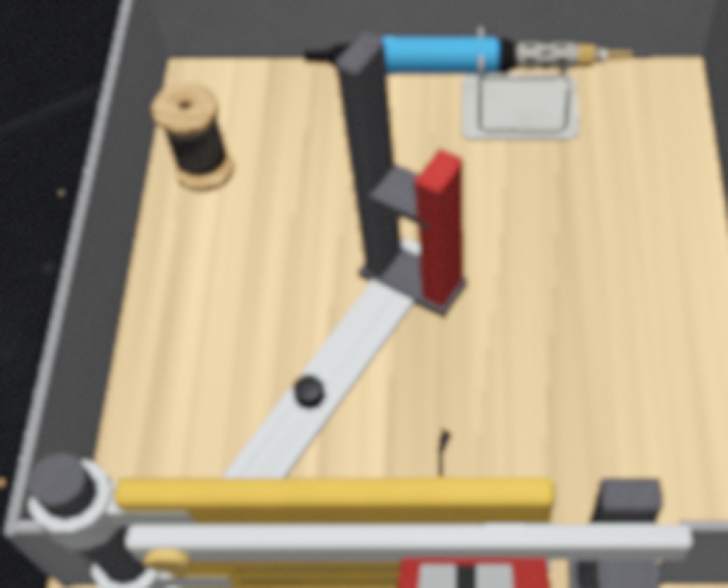

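```bash
sed -i 's/^P=.*/P=[0.472,-0.071,0.988]/' h.py; python3 - <<'E'
from h import *
toolgoal([-80,-125,114])
E
```

```text
clk 3.35 tip in frame [ -79.7 -121.4  232.1] turn [0.1 0.1 0.1] shift [-83.6   3.4  83.4] F [-0.1  0.2  0.6]
```

```bash
python3 -m crank '[[0,0,0,-8,0.4,8,1],[0,0,0,-15,0.6,15,1],[0,0,0,-20,0.8,20,1],[0,0,0,-20,0.8,20,1],[0,0,0,-14,0.8,14,1],[0,0,0,-6.6,0,6.4,1],[0,0,0,0,0,0,1],[0,0,0,0,0,0,1]]'; python3 - <<'E'
from h import *
toolgoal([-20,-125,54])
E
python3 -m crank '[[0,0,0,0,0,6,1],[0,0,0,0,0,10,1],[0,0,0,0,0,10,1],[0,0,0,0,0,10,1],[0,0,0,0,0,10,1],[0,0,0,0,0,10,1],[0,0,0,0,0,8,1],[0,0,0,0,0,6,1],[0,0,0,0,0,5,1],[0,0,0,0,0,5,1],[0,0,0,0,0,0,1],[0,0,0,0,0,0,1]]';python3 - <<'E'
from h import *
toolgoal([-20,-125,54])
im,c=cap('scene'); cv2.imwrite('pics/s2.png',cv2.resize(im[140:315,245:445,::-1],None,fx=3.4,fy=3.4,interpolation=cv2.INTER_CUBIC))
E
```

```text
clock: 4.15
tcp_pos: [0.5321, -0.207, 0.1136]
tool_rot: [-2.298, -1.235, -0.952]
ft_force: [0.1, 0.0, 0.2]
finger_gap: -0.0003
gripper_force: 0.0
clk 4.15 tip in frame [ -80.5 -125.   113.6] turn [ 0.1 -0.  -0. ] shift [ 0.6 -0.1 84.9] F [0.1 0.  0.2]
clock: 5.35
tcp_pos: [0.563, -0.1599, 0.0567]
tool_rot: [-2.298, -1.235, -0.952]
ft_force: [0.4, -0.1, -0.1]
finger_gap: -0.0003
gripper_force: 0.0
clk 5.35 tip in frame [ -24.1 -124.9   56.7] turn [ 0.1  0.  -0.1] shift [1.  0.1 4.8] F [ 0.4 -0.1 -0.1]
```

View pics/s2.png

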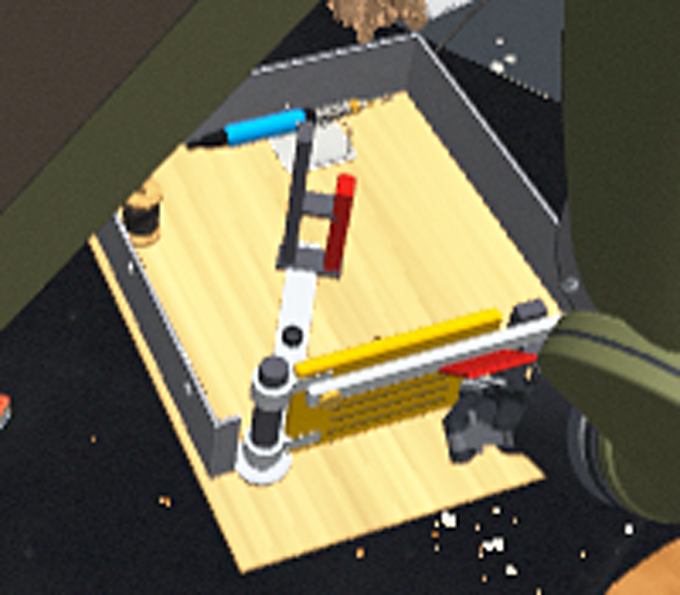

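```bash
for i in 1; do python3 -m crank '[[0,0,0,2.1,0,-2.1,1],[0,0,0,2.1,0,-2.1,1],[0,0,0,2.1,0,-2.1,1],[0,0,0,2.1,0,-2.1,1],[0,0,0,0,0,0,1]]'|grep -E 'tcp|ft'; python3 -m crank '[[0,0,0,1.4,0,-1.4,1],[0,0,0,1.4,0,-1.4,1],[0,0,0,0,0,0,1]]'|grep -E 'tcp|ft'; python3 -m crank '[[0,0,0,1.4,0,-1.4,1],[0,0,0,1.4,0,-1.4,1],[0,0,0,1.4,0,-1.4,1],[0,0,0,0,0,0,1]]'|grep -E 'tcp|ft'; done; python3 - <<'E'
from h import *
toolgoal([-20,-125,90])
E
```

```text
tcp_pos: [0.5632, -0.1602, 0.0691]
ft_force: [-0.1, -0.5, 1.9]
tcp_pos: [0.5629, -0.16, 0.0725]
ft_force: [-0.9, 0.6, -1.1]
tcp_pos: [0.563, -0.1598, 0.0787]
ft_force: [-1.3, -0.4, -0.9]
clk 6.6 tip in frame [ -24.1 -124.8   78.7] turn [ 0.1 -0.  -0.1] shift [10.9  0.2 -5.1] F [-1.3 -0.4 -0.9]
```

```bash
python3 -m crank '[[0,0,0,1.4,0,-1.4,1],[0,0,0,1.4,0,-1.4,1],[0,0,0,1.4,0,-1.4,1],[0,0,0,1.4,0,-1.4,1],[0,0,0,1.0,0,-1.0,1],[0,0,0,0,0,0,1],[0,0,0,0,0,0,1]]'|grep -E 'tcp|ft'; python3 - <<'E'
from h import *
toolgoal([-20,-125,90])
im,c=cap('scene'); b=cv2.resize(im[215:285,320:425,::-1],None,fx=5,fy=5,interpolation=cv2.INTER_CUBIC)
a=cap('wrist')[0][140:280,110:400,::-1]; a=cv2.resize(a,(525,int(525*140/290)))
cv2.imwrite('pics/s3.png',np.vstack([b,a]))
E
```

```text
tcp_pos: [0.5631, -0.16, 0.0879]
ft_force: [-0.2, -0.9, -1.2]
clk 7.3 tip in frame [ -24.1 -125.    87.9] turn [ 0.1  0.  -0.1] shift [ 4.4 -0.1  1.4] F [-0.2 -0.9 -1.2]
```

View pics/s3.png

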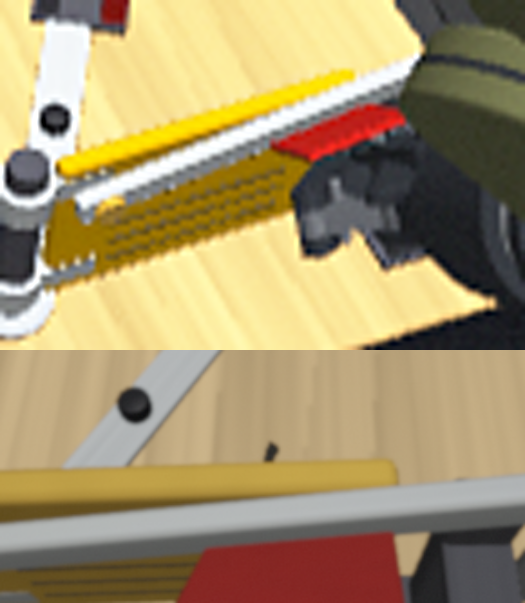

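```bash
python3 -m crank '[[0,0,0,0,0,2,1],[0,0,0,0,0,3,1],[0,0,0,0,0,3,1],[0,0,0,0,0,3,1],[0,0,0,0,0,2,1],[0,0,0,0,0,0,1]]'|grep -E 'tcp|ft'; python3 - <<'E'
from h import *
toolgoal([-14,-125,79])
E
python3 -m crank '[[0.7,0,-0.7,1.5,0.2,1.5,1],[1.4,0,-1.4,3.1,0.4,3.1,1],[1.77,0,-1.77,3.86,0.5,3.86,1],[1.77,0,-1.77,3.86,0.5,3.86,1],[0.7,0,-0.7,1.5,0.2,1.5,1],[0,0,0,0,0,0,1]]'|grep -E 'tcp|ft'; python3 - <<'E'
from h import *
g=np.radians(6.34*1.4142)
print(g);toolgoal([-14,-125,79],g)
print(manip.sense()['moment'])
im,c=cap('scene'); b=cv2.resize(im[195:285,300:425,::-1],None,fx=5,fy=5,interpolation=cv2.INTER_CUBIC)
cv2.imwrite('pics/s4.png',b)
E
```

```text
tcp_pos: [0.5687, -0.1519, 0.0796]
ft_force: [-0.7, -1.6, 4.8]
clk 8.0 tip in frame [ -14.3 -125.3   79.6] turn [ 0.1 -0.1 -0.1] shift [-0.2 -0.3  0.7] F [-0.7 -1.6  4.8]
tcp_pos: [0.5802, -0.1358, 0.078]
ft_force: [0.5, -2.4, -1.5]
0.15648670942600215
clk 8.6 tip in frame [ -14.3 -125.3   78. ] turn [0. 0. 0.] shift [ 0.9 -0.3 -0.5] F [ 0.5 -2.4 -1.5]
[-0.61417724  0.13449473 -0.17864201]
```

View pics/s4.png

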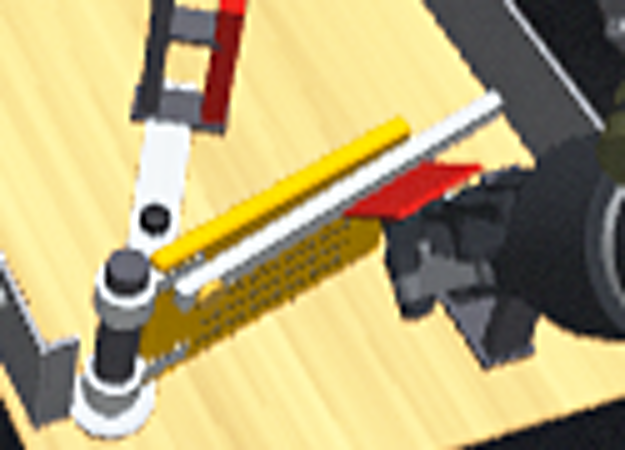

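```bash
python3 -m crank '[[1.77,0,-1.77,4,0.5,3.7,1],[1.77,0,-1.77,4,0.5,3.7,1],[1.77,0,-1.77,4,0.5,3.7,1],[1.77,0,-1.77,4,0.5,3.7,1],[1.77,0,-1.77,4,0.5,3.7,1],[1.77,0,-1.77,4,0.5,3.7,1],[1.77,0,-1.77,4,0.5,3.7,1],[1.77,0,-1.77,4,0.5,3.7,1],[1.77,0,-1.77,4,0.5,3.7,1],[1.77,0,-1.77,4,0.5,3.7,1],[0,0,0,0,0,0,1],[0,0,0,0,0,0,1]]'|grep -E 'tcp|ft'; python3 - <<'E'
from h import *
g=np.radians(24.04*1.4142)
print(g);toolgoal([-14,-125,79],g)
print(manip.sense()['q'])
im,c=cap('wrist','w5.png')
for l in ['bar','gate']:
    m=[d for d in masks_of('wrist',l)][:1]
    for d in m:
        v,u=np.nonzero(d['mask']); print(l,d['confidence'],u.min(),u.max(),v.min(),v.max())
E
```

```text
tcp_pos: [0.5975, -0.0847, 0.0807]
ft_force: [1.1, -1.8, -1.9]
0.5933660086121595
clk 9.85 tip in frame [ -15.  -125.4   80.7] turn [ 0.1  0.  -0. ] shift [-0.5 -0.4  1.9] F [ 1.1 -1.8 -1.9]
[-0.58574509  0.71432169  1.49987598  0.63058043  1.46209247 -0.84191206]
bar 0.92 20 438 200 307
gate 0.78 0 438 191 307
```

```bash
python3 -m crank '[[1.77,0,-1.77,3.9,0.5,3.8,1],[1.77,0,-1.77,3.9,0.5,3.8,1],[1.77,0,-1.77,3.9,0.5,3.8,1],[1.77,0,-1.77,3.9,0.5,3.8,1],[1.77,0,-1.77,3.9,0.5,3.8,1],[1.77,0,-1.77,3.9,0.5,3.8,1],[1.77,0,-1.77,3.9,0.5,3.8,1],[0.89,0,-0.89,1.95,0.25,1.9,1],[0,0,0,0,0,0,1],[0,0,0,0,0,0,1]]'|grep -E 'tcp|ft'; python3 - <<'E'
from h import *
g=np.radians(37.32*1.4142)
print(g);toolgoal([-14,-125,79],g)
im,c=cap('scene','s6.png'); b=cv2.resize(im[165:285,290:425,::-1],None,fx=5,fy=5,interpolation=cv2.INTER_CUBIC)
cs=[c,cap('wrist','w6.png')[1],cap('side','d6.png')[1]]
w=cv2.imread('pics/w6.png')
w=cv2.resize(w[60:300],None,fx=675/560,fy=675/560)
cv2.imwrite('pics/s6c.png',cv2.resize(np.vstack([b,w]),None,fx=.66,fy=.66,interpolation=cv2.INTER_AREA))
for cam in ['scene','side']:
  for d in boxes_of(cam,'bar')[:1]:
    w=c2w(vision.get_calibration(cam),d['xyz']);print(cam,'bar',d['confidence'],(R.from_euler('z',-P[2]-g).apply(w-[P[0],P[1],0])*1000).round(0))
E
```

```text
tcp_pos: [0.5944, -0.0438, 0.0812]
ft_force: [3.7, -0.3, -1.4]
0.9211488952331861
clk 11.0 tip in frame [ -15.  -124.5   81.2] turn [ 0.1  0.  -0.1] shift [-0.9  0.5  2.3] F [ 3.7 -0.3 -1.4]
scene bar 0.68 [ -13. -114.  105.]
side bar 0.64 [ -18. -134.  109.]
```

View pics/s6c.png

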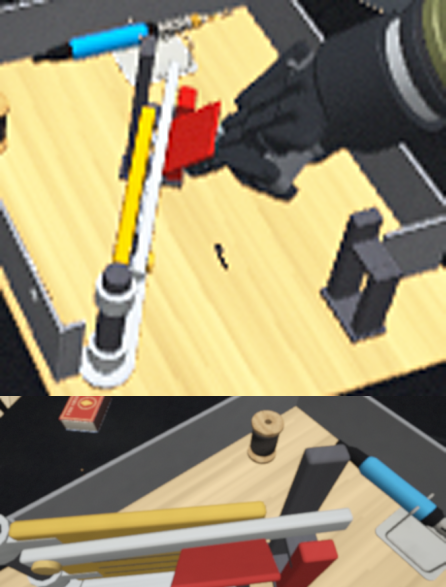

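```bash
python3 - <<'E'
from h import *
from scipy.optimize import least_squares
c=vision.get_calibration('wrist'); o=np.array
im=cv2.imread('pics/w6.png').astype(int)
b,g_,r=im[...,0],im[...,1],im[...,2]
yel=(r>150)&(g_>110)&(b<90); v,u=np.nonzero(yel&(np.arange(420)[:,None]<235)); k=u>u.max()-4; print('yel end',u.max(),v[k].min(),v[k].max())
red=(r>150)&(g_<70)&(b<80)&(np.arange(560)[None]>375)&(np.arange(420)[:,None]>230)&(np.arange(420)[:,None]<272); v,u=np.nonzero(red); print('lip top',u.mean(),v.mean(),u.min(),u.max(),v.min(),v.max())
def pts(q):
    g,bar,n,dx,dy=q
    T=bayT([P[0]+dx,P[1]+dy,P[2]])
    nb=[-12,-30-162*np.cos(bar)+7*np.sin(bar),85+162*np.sin(bar)+7*np.cos(bar)]
    G=R.from_euler('z',g).apply([(0,-150,100),nb,(0,-20,100)]); N=R.from_euler('z',n).apply([(-28,-175,90)])
    return proj(c,T(np.r_[G,N,[(0,0,108)]]))
print(pts([.92,.2,1.04,0,0]).round(0))
meas=o([(335,203),(440,213),(15,60+130/.7956),(402,251),(-2,60+132/.7956)])
f=lambda q:np.r_[(pts(q)-meas)[:4].ravel(),o(q[3:])/.002]
s=least_squares(f,[.92,.2,1.04,0,0]); print(s.x.round(3)); print(s.fun.round(1))
E
```

```text
yel end 351 105 105
lip top 399.063872255489 254.8253493013972 377 422 242 268
[[339. 229.]
 [463. 230.]
 [ 22. 229.]
 [400. 253.]
 [-42. 221.]]
[ 1.002e+00  8.900e-02  1.044e+00 -1.000e-03 -0.000e+00]
[-2.1 -0.5  0.6  0.4  5.8  2.3 -4.4  0.6 -0.4 -0.2]
```

```bash
python3 -m crank '[[0,0,0,1.4,0,-1.4,1],[0,0,0,1.4,0,-1.4,1],[1,0,-1,0,0,2,1],[1,0,-1,0,0,3,1],[1,0,-1,0,0,3,1],[0,0,0,0,0,3,1],[0,0,0,0,0,2,1],[0,0,0,0,0,0,1]]'|grep -E 'tcp|ft'; cat > fit.py <<'E'
from h import *
from scipy.optimize import least_squares
import sys
n=sys.argv[1]; g=float(sys.argv[2])
toolgoal([-14,-125,79],g)
for cam in ['wrist','scene']:
    im,c=cap(cam,cam+n+'.png')
    bm=[d for d in masks_of(cam,'bar')][:1]
    if not bm: print(cam,'no bar'); continue
    m=bm[0]['mask']; 
    # model silhouette of bar (without tab) + tab, IoU fit over gate angle & bar angle
    def box(x,y,z): return np.array([[a,b,d] for a in x for b in y for d in z],float)
    def sil(g,b):
        out=np.zeros(m.shape,np.uint8)
        t=box((-16,-8),(-192,-18),(78,92))
        tab=np.array([[x+e,y,z+e] for x,z in((-15,79),(-45,109)) for y in(-102,-148) for e in(-1.4,1.4)],float)
        for B in (t,tab):
            Q=B-[0,-30,85]; Q=R.from_euler('x',-b).apply(Q)+[0,-30,85]
            px=proj(c,bayT(P)(R.from_euler('z',g).apply(Q)))
            cv2.fillConvexPoly(out,cv2.convexHull(px.astype(np.float32)).round().astype(np.int32),1)
        return out>0
    best=sorted(((sil(a,b)&m).sum()/(sil(a,b)|m).sum(),a,b) for a in np.arange(g-.12,g+.2,.01) for b in np.arange(0,.31,.015))[-3:]
    print(cam,round(bm[0]['confidence'],2),np.round(best,3).tolist())
E
python3 fit.py 7 0.97
```

```text
tcp_pos: [0.5921, -0.0362, 0.0758]
ft_force: [4.4, -5.5, -0.4]
clk 12.05 tip in frame [ -13.1 -124.4   75.8] turn [-0.9  0.2  1. ] shift [ 1.6  0.6 -2.9] F [ 4.4 -5.5 -0.4]
wrist 0.89 [[0.883, 1.08, 0.015], [0.886, 1.09, 0.0], [0.886, 1.09, 0.015]]
scene 0.57 [[0.808, 1.06, 0.015], [0.811, 1.07, 0.045], [0.811, 1.07, 0.0]]
```

```bash
python3 -m crank '[[0,0,0,-1.5,0,0,1],[0,0,0,-2,0,0,1],[0,0,0,-2,0,0,1],[0,0,0,-2,0,0,1],[0,0,0,0,0,0,1],[0,0,0,0,0,0,1]]'|grep -E 'tcp|ft'; python3 fit.py 8 1.05
```

```text
tcp_pos: [0.5923, -0.0404, 0.0703]
ft_force: [0.7, -2.2, -1.7]
clk 12.85 tip in frame [ -26.9 -121.2   70.3] turn [ 2.2 -0.  -2.3] shift [15.4  3.1  3.1] F [ 0.7 -2.2 -1.7]
wrist 0.77 [[0.865, 1.03, 0.015], [0.877, 1.04, 0.015], [0.884, 1.04, 0.0]]
scene 0.55 [[0.729, 1.03, 0.0], [0.739, 1.02, 0.0], [0.744, 1.04, 0.0]]
```

```bash
python3 -m crank '[[0,0,0,-2,0,0,1],[0,0,0,-2,0,0,1],[0,0,0,0,0,-4,1],[0,0,0,0,0,-8,1],[0,0,0,0,0,-12,1],[0,0,0,0,0,-15,1],[0,0,0,0,0,-15,1],[0,0,0,0,0,-15,1],[0,0,0,0,0,-15,1],[0,0,0,0,0,-10,1],[0,0,0,0,0,0,1],[0,0,0,0,0,0,1]]'|grep -E 'tcp|ft'; python3 fit.py 9 1.03; python3 fit.py 10 1.03
```

```text
tcp_pos: [0.6205, -0.104, 0.1344]
ft_force: [-0.9, -0.2, -0.2]
clk 14.25 tip in frame [ -94.  -119.6  134.4] turn [ 1.5  0.  -1.5] shift [17.5  2.5 95.9] F [-0.9 -0.2 -0.2]
wrist 0.97 [[0.847, 1.01, 0.0], [0.851, 1.02, 0.0], [0.853, 1.01, 0.015]]
scene 0.56 [[0.806, 1.01, 0.0], [0.808, 1.0, 0.015], [0.825, 1.0, 0.0]]
clk 14.45 tip in frame [ -93.1 -119.5  133.9] turn [ 1.4 -0.1 -1.5] shift [17.1  2.7 94.8] F [-0.4 -0.8  0.1]
wrist 0.85 [[0.853, 1.02, 0.0], [0.86, 1.01, 0.015], [0.865, 1.01, 0.0]]
scene 0.94 [[0.696, 1.0, 0.015], [0.698, 0.99, 0.015], [0.71, 1.0, 0.0]]
```

```bash
python3 -c "
from rig import manip
print(manip.job_done())"
```

```text
the job is handed in; nothing more can be done
None
```

The gate is open and held by the hold-open catch: the final camera fits put it at about 1.01 rad with the bar level behind the lip and the arm clear. The job was handed in, but no verdict came back. I did not re-check the loose things at the end.

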